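# Hold the drying cabinet's door open with its stay arm

### The job

Open the door of the small sample-drying cabinet by the black ball knob of the stay arm on its roof, and drop the arm's green-ringed hole over the upright peg, so that the arm lies flat on the roof rail and holds the sprung door open at that width. Feel the hole on to the peg gently, never force the arm down on it, let go, and leave everything else where it stands.

Things in the scene. Friction and masses are not known exactly. Their poses are not given: they have to be found in the camera images.
- cabinet: The fixed grey steel cabinet, 200 mm deep (its x) x 240 mm wide (its y) x 120 mm high, with a blue-framed clear door on its front (-x) side. Origin: centre of its underside; x points from the front to the back, z up. The door's upright hinge axis stands at x = -107, y = +115 mm in this frame (front left as seen from the front).
- door (a joint): Door angle in rad: 0 shut (start), grows as the door swings out towards -x of the cabinet. A closer spring always pulls it shut, about 2.5 N at the stay arm's pivot, growing to 4 N at 0.5 rad, and a damper makes it swing slowly. On the door's top edge, 130 mm from the hinge axis towards the door's free end, the stay arm is pivoted (at x = -107, y = -15 mm of the cabinet when shut).
- swivel (a joint): Turn of the stay arm about the upright axis of its pivot relative to the door, rad; 0 = square to the door, pointing to the cabinet's back; positive turns its free end to +y. It turns freely.
- stay_arm (a joint): Lift of the stay arm about its level pivot, rad: 0 = flat (it cannot go lower), positive raises its free end. It falls by its weight. Resting on the peg's tip beside the green hole it reads about 0.12.
- ball_knob (a point): Centre of the black ball knob, 24 mm in diameter, at the free end of the stay arm, on a 10 mm stem; 185 mm from the arm's pivot along the arm, 34.5 mm above the arm's middle plane, and 165 mm above the cabinet's underside when the arm is flat. The point's x runs along the arm from the pivot to the knob.
- hole_green (a point): Centre of the green-ringed hole (third from the door, 120 mm from the pivot) on the arm's underside. The arm is an aluminium bar 205 x 24 x 5 mm (about 120 g) with four 11 mm holes on its middle line, 60, 90, 120 and 150 mm from the pivot. Pivot and middle plane lie 130.5 mm above the cabinet's underside, the arm's underside 128 mm when flat.
- slot_mid (a point): Middle of the slotted rail on the cabinet's roof, 1 mm above the rail; the slot runs along the cabinet's x. The upright steel peg is clamped in this slot, up to 11 mm either way along the slot from this point (not measured: see or feel it). The peg is 8 mm in diameter with a bevelled tip 4 mm across, 15 mm above this point (142 mm above the cabinet's underside).
- pot_in_1: Sample pot, 50 mm wide, 54 mm high, in the cabinet; bystander.
- pot_in_2: Sample pot, 50 mm wide, 54 mm high, in the cabinet; bystander.
- pot_spare: Sample pot, 50 mm wide, 54 mm high, on the desk; bystander.
- pot_dark: Dark sample pot, 56 mm wide, 60 mm high, on the desk; bystander.
- calculator: Calculator, 118 x 70 mm, on the desk; bystander.

How it is judged:
On the way, in this order (a step that is already met when the one before it is completed fails the run):
1. The stay arm is lifted clear and the door drawn open with it (value of joint door above 0.2 rad and value of joint stay_arm above 0.06 rad), for 0.1 s.
2. The green-ringed hole is down over the peg (value of joint stay_arm below 0.03 rad and horizontal distance between hole_green and slot_mid below 0.015 m), for 0.2 s.
At the end, for the whole second after the job is handed in: The stay arm lies flat (lift under 0.02 rad) with its green-ringed hole over the peg (within 15 mm of the slot's middle), and the door, released, stands still at 0.36 to 0.69 rad, held by the arm (value of joint stay_arm below 0.02 rad and horizontal distance between hole_green and slot_mid below 0.015 m and value of joint door between 0.36 and 0.69 rad and velocity of joint door between -0.02 and 0.02 rad/s); the robot touches nothing.
It fails at once if the stay arm is forced on the peg (more than 20 N between arm and cabinet) (contact force between stay_arm and cabinet above 20 N).
It fails at once if a bystander is moved by more than 20 mm (distance of any of pot_in_1, pot_in_2, pot_spare, pot_dark, calculator from where it was at the start of the episode above 0.02 m).
It also fails if it takes over 67 s, if anything falls off the work surface, if the arm or the gripper's body presses on something with over 40 N, if the wrist force passes 120 N, or if a joint passes its speed limit or range.

### The arm

A 6-joint arm with a two-finger parallel gripper is mounted at the origin on a cart in front of the work surface, level with it; the furniture and walls round the work are solid. World frame = base frame: x ahead of the robot, y to its left, z up, the work surface at z = 0. Lengths are in m, angles in rad, forces in N, time in s.
With the tool pointing down it reaches from about 0.375 to 0.975 m from the base axis. Payload 3.8 kg.
Tool frame: the origin (TCP) lies midway between the tips of the shut fingers; the grasp point (between the pads) lies 19 mm behind it; z points along the fingers, y is the line along which they close (so a half turn about z gives the same grasp; the last joint's range is limited). The gripper opens to 85 mm and grips with 20 to 120 N. Pads are 22 mm wide; open, the fingers measure 114 mm over their backs; the gripper's body (76 mm by 85 mm) begins 54 mm behind the grasp point. The pads swing forward as they close: fully open they stand 13 mm farther back than shut.
Start: joints at [-1.162, 0.264, 1.604, -0, 1.274, -0.037], TCP at [0.291, -0.609, 0.231] pointing down, gripper open.
Joint ranges: [-2.63, 2.63], [-0.94, 2.18], [0.31, 2.57], [-1.31, 4.45], [0, 2.66], [-2.55, 2.55]. Speed limits (rad/s): [2.57, 2.57, 3.14, 3.14, 3.14, 3.14].

### API

Orientations are given as a rotation vector (axis times angle).
In Python, from workcell import sensors, viewer, job gives the robot as it stands.
- The arm moves only by the shell command python3 -m inch 'ROWS' [FORCE]. ROWS is JSON, one flat list of numbers, 7 for each row, row after row: the shift along the tool's x, y, z in mm, then the turn, a rotation vector about the tool's x, y, z in degrees, then the finger opening in mm, from 0 to 85.4. A call has exactly 8 rows; each row shifts and turns the commanded pose from where the row before left it, along the tool's axes as they then stand; what a row does not reach is not made up. A row lasts 1/10 s, in which the tool goes at most 50 mm and 8.59 degrees, less where a joint would pass 70% of its speed; a pose out of reach is approached as far as the arm can. A call is refused whole if a number of a shift passes 50 or a number of a turn 8.59, either way. A call with a gripper value outside its range is refused whole. The fingers move at their own pace and stop on an object; FORCE is the grip in N (left out, the last holds). Time passes only in rows, so rows that do not move let the fingers close, or fill a call up. It gives the time, the measured TCP pose, the force, the opening and the grip force at its end, in the units of the state.
- sensors.read_state(): the state, without advancing time (a new reading comes with each control period).
- viewer.read_camera(name): name is "side" or "top" or "wrist"; returns the picture (420x560x3 uint8, red, green, blue); there is no depth.
- viewer.camera_params(name): a dict with "K" (3x3 intrinsics, pixels), "world_to_cam" (4x4, takes a point from world to camera coordinates). Camera axes: x right, y down, z forward; pixel columns grow to the right and rows downward; lengths in m; the calibration is good to about 2 mm. A picture is of the moment at which its call begins: read the wrist's pose just before it. camera_params takes no time and is no camera call; for the wrist camera it gives the pose at the moment of the call.
- job.finish_job(): hands the job in; it is judged then, once.
The state is a dict: "time": time; "q": joint angles; "joint_vel": joint speeds; "joint_torque": joint torques, N m; "tool_pos": TCP position; "tcp_rot": TCP orientation; "wrist_force": force on the tool from outside, world axes, zero at the start; "torque": the same for the moment, N m; "width": opening from 0.0 (shut) to 1.0 (fully open); "grip_force": force on a finger pad.
Only numpy, scipy, OpenCV 4.12 (cv2) and the standard library are available. Lean on these libraries where they do the work, as an engineer would, in place of code of your own. Each camera call takes 0.05 s, during which the arm holds its last target. There are 200 camera calls.

## Working session

There is one attempt and no reset: what is moved stays moved. The work goes in short steps, Python scripts to look and compute and a shell command to move; the robot and the scene stay as the last step left them, time stands still between calls to the robot, and variables do not carry over. Pictures are saved under pics/ and viewed, at most 10 in all, crops included, and the job is handed in when it is done.

```bash
mkdir -p pics; ls
python3 - <<'E'
from workcell import sensors, viewer
import cv2,numpy as np
a=[]
for n in("top","side"):
    im=viewer.read_camera(n); cv2.imwrite(f"pics/{n}0.png",im[:,:,::-1])
    p=viewer.camera_params(n); print(n,np.round(p["K"],1).tolist(),np.round(p["world_to_cam"],3).tolist())
print(sensors.read_state())
E
```

```text
pics
top [[473.1, 0.0, 275.7], [0.0, 473.1, 211.5], [0.0, 0.0, 1.0]] [[-0.011, -1.0, -0.018, 0.256], [-0.997, 0.012, -0.076, 0.524], [0.077, 0.017, -0.997, 1.136], [0.0, 0.0, 0.0, 1.0]]
side [[415.8, 0.0, 281.4], [0.0, 415.8, 210.1], [0.0, 0.0, 1.0]] [[-0.994, -0.108, 0.011, 0.544], [-0.053, 0.396, -0.917, 0.038], [0.095, -0.912, -0.399, 1.151], [0.0, 0.0, 0.0, 1.0]]
{'time': 0.1, 'q': array([-1.16188081e+00,  2.64730852e-01,  1.60527862e+00, -4.25055683e-06,
        1.27371727e+00, -3.68928875e-02]), 'joint_vel': array([ 0.00115094, -0.00086515, -0.00402873,  0.00142258,  0.00052362,
       -0.00050668]), 'joint_torque': array([ 4.83582771e-04, -5.16704607e+01, -3.68589520e+01, -4.62347805e-05,
        6.27091562e-03, -2.32780741e-05]), 'tool_pos': array([ 0.29077942, -0.60839539,  0.23002856]), 'tcp_rot': array([-3.06182310e+00, -6.94028018e-01,  6.25813677e-04]), 'wrist_force': array([ 1.10712513, -0.74010501,  0.39355158]), 'torque': array([-0.00884377,  0.04313452,  0.02654443]), 'grip_force': 0.0, 'width': 0.9974368595828569}
```

View pics/top0.png

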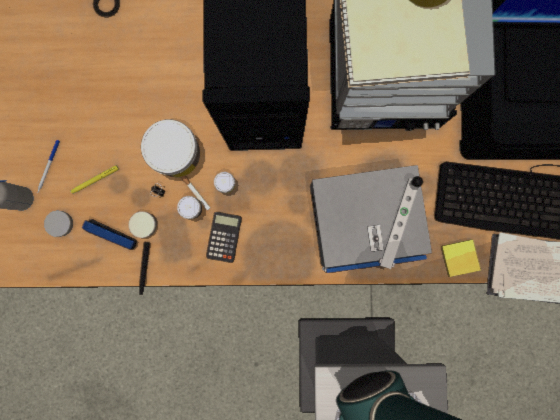

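View pics/side0.png

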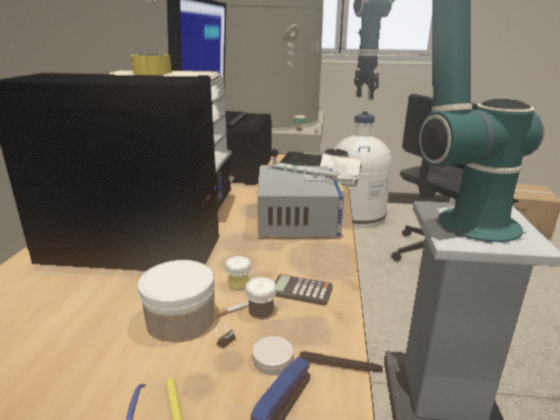

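The top view shows the cabinet at about (370,220), the knob near (417,182), the arm pivot near (387,265), the green ring near (403,211) and the rail near (375,238). I'll enlarge this area.

```bash
cat > h.py <<'E'
import numpy as np,cv2
from workcell import sensors, viewer
def ray(n,u,v,z,p=None):
    p=p or viewer.camera_params(n); K=np.array(p["K"]);T=np.array(p["world_to_cam"]);R=T[:3,:3]
    c=-R.T@T[:3,3]; d=R.T@np.linalg.inv(K)@[u,v,1]; return c+d*(z-c[2])/d[2]
def proj(n,X,p=None):
    p=p or viewer.camera_params(n); K=np.array(p["K"]);T=np.array(p["world_to_cam"])
    q=K@(T[:3,:3]@np.array(X)+T[:3,3]); return q[:2]/q[2]
E
python3 - <<'E'
import cv2
im=cv2.imread("pics/top0.png")[158:278,308:448]
cv2.imwrite("pics/c0.png",cv2.resize(im,None,fx=5,fy=5,interpolation=cv2.INTER_CUBIC))
E
```

```text
(no output)
```

View pics/c0.png

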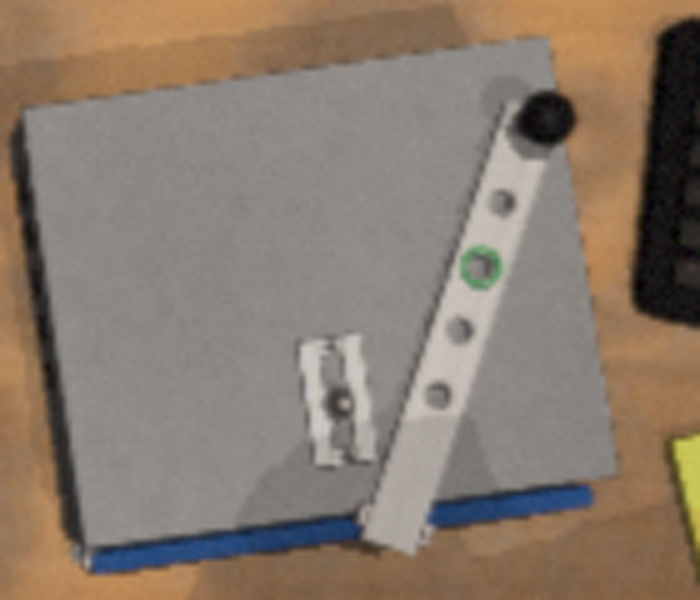

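The crop shows the knob at (545,118), holes at (502,203), (481,267, green), (459,331) and (438,395), rail corners (299,343), (360,335), (378,458), (317,466), the peg tip at (343,403), and roof corners (25,110), (548,38), (618,472), (85,548).

```bash
cat > m.py <<'E'
from h import *
P=viewer.camera_params("top")
f=lambda x,y,z: ray("top",(x+.5)/5-.5+308,(y+.5)/5-.5+158,z,P)
knob=f(545,118,.165); H=[f(502,203,.133),f(481,267,.133),f(459,331,.133),f(438,395,.133)]
tip=f(343,403,.142); rail=np.mean([f(*c,.126) for c in((299,343),(360,335),(378,458),(317,466))],0)
R=[f(*c,.12) for c in((25,110),(548,38),(618,472),(85,548))]
print("knob",knob,"holes",H,"tip",tip,"rail",rail,sep="\n"); print("roof",R, "sides",[np.linalg.norm(R[i]-R[(i+1)%4]) for i in range(4)])
c=np.mean(R,0); ex=(R[0]+R[1]-R[2]-R[3])[:2]; ex/=np.linalg.norm(ex); ey=np.array([-ex[1],ex[0]]); yaw=np.arctan2(ex[1],ex[0])
print("cab",c,"yaw",yaw)
L=lambda p:(np.array(p)[:2]-c[:2])@np.array([ex,ey]).T
W=lambda p:c[:2]+p[0]*ex+p[1]*ey
print("local knob",L(knob),"holes",[L(h) for h in H],"tip",L(tip),"rail",L(rail))
t=np.polyfit([.15,.12,.09,.06],np.array(H)[:,:2],1); print("pivot from holes",t[1],L(t[1]),"len",np.linalg.norm(t[0]),"knob extrap",t[1]+.185*t[0])
tl=L(tip)
hinge=np.array([-.107,.115])
# door angle th: pivot = hinge + .13*(-sin, -cos); |peg-pivot|=.12
from scipy.optimize import brentq
piv=lambda th:hinge+.13*np.array([-np.sin(th),-np.cos(th)])
th=brentq(lambda t:np.linalg.norm(tl-piv(t))-.12,0.1,1.2)
d=(tl-piv(th))/.12
kn=piv(th)+.185*d
print("th",th,"arm world yaw start",np.arctan2(*t[0][::-1]),"end",np.arctan2(d[1],d[0])+yaw,"piv",W(piv(th)),"knob goal",W(kn),"tip w",tip)
E
python3 m.py
```

```text
knob
[ 0.57768463 -0.05571984  0.165     ]
holes
[array([ 0.544518  , -0.04459579,  0.133     ]), array([ 0.51629158, -0.03447734,  0.133     ]), array([ 0.48817749, -0.02395942,  0.133     ]), array([ 0.46016464, -0.01391835,  0.133     ])]
tip
[0.45696012 0.02947704 0.142     ]
rail
[0.45842698 0.02834107 0.126     ]
roof [array([0.59060475, 0.16426625, 0.12      ]), array([ 0.62007058, -0.07096694,  0.12      ]), array([ 0.42549314, -0.0952916 ,  0.12      ]), array([0.39440934, 0.14096561, 0.12      ])] sides [np.float64(0.2370714888660037), np.float64(0.19609198852469392), np.float64(0.23829324995870663), np.float64(0.19757418539320523)]
cab [0.50764446 0.03474333 0.12      ] yaw 0.12127653422759271
local knob [ 0.05858155 -0.09827214] holes [array([ 0.0270043 , -0.08321732]), array([ 0.00020934, -0.06975837]), array([-0.02642581, -0.05591647]), array([-0.05301814, -0.04256018])] tip [-0.05094917  0.00090416] rail [-0.04963052 -0.00040093]
pivot from holes [0.40387697 0.00665486] [-0.10640344 -0.01532843] len 0.9976386744129389 knob extrap [ 0.57726771 -0.05658445]
th 0.5142593679414081 arm world yaw start -0.34972898082325565 end 0.11368983540132585 piv [0.33773481 0.01586363] knob goal [0.5215405  0.03685097] tip w [0.45696012 0.02947704 0.142     ]
```

```bash
cat > go.py <<'E'
# usage: go.py x y z yaw_deg n [pitch_deg] -> what to command, from measured pose, in tool axes (n equal rows)
import sys; from h import *; from scipy.spatial.transform import Rotation as Ro
x,y,z,yaw,n=map(float,sys.argv[1:6]); pit=float(sys.argv[6]) if len(sys.argv)>6 else 0.; n=int(n)
s=sensors.read_state(); R=Ro.from_rotvec(s["tcp_rot"])
G=Ro.from_euler("ZY",[yaw,-pit],degrees=True)*Ro.from_euler("X",180,degrees=True)
r=(R.inv()*G).as_rotvec(); d=np.array([x,y,z])-s["tool_pos"]
print("pos",s["tool_pos"].round(4),"yaw",np.degrees(np.arctan2(*R.as_matrix()[[1,0],0])).round(1),"t",s["time"],"F",s["wrist_force"].round(1))
for i in range(n): print(((R*Ro.from_rotvec(r*i/n)).inv().apply(d/n)*1e3).round(1).tolist(),np.degrees(r/n).round(2).tolist())
E
python3 go.py .577 -.0563 .23 -20.2 16
```

```text
pos [ 0.2908 -0.6084  0.23  ] yaw 25.5 t 0.1 F [ 1.1 -0.7  0.4]
[31.0, -23.4, 0.1] [-0.01, 0.0, 2.86]
[29.8, -24.9, 0.1] [-0.01, 0.0, 2.86]
[28.5, -26.4, 0.1] [-0.01, 0.0, 2.86]
[27.2, -27.8, 0.0] [-0.01, 0.0, 2.86]
[25.8, -29.1, 0.0] [-0.01, 0.0, 2.86]
[24.3, -30.4, 0.0] [-0.01, 0.0, 2.86]
[22.7, -31.5, 0.0] [-0.01, 0.0, 2.86]
[21.1, -32.6, 0.0] [-0.01, 0.0, 2.86]
[19.5, -33.6, 0.0] [-0.01, 0.0, 2.86]
[17.8, -34.6, 0.0] [-0.01, 0.0, 2.86]
[16.0, -35.4, 0.0] [-0.01, 0.0, 2.86]
[14.2, -36.2, 0.0] [-0.01, 0.0, 2.86]
[12.4, -36.8, 0.0] [-0.01, 0.0, 2.86]
[10.6, -37.4, 0.0] [-0.01, 0.0, 2.86]
[8.7, -37.9, 0.0] [-0.01, 0.0, 2.86]
[6.8, -38.3, 0.0] [-0.01, 0.0, 2.86]
```

```bash
python3 -m inch '[31,-23,0,0,0,2.9,85, 30,-25,0,0,0,2.9,85, 28,-26,0,0,0,2.9,85, 27,-28,0,0,0,2.9,85, 26,-29,0,0,0,2.9,85, 24,-30,0,0,0,2.9,85, 23,-31,0,0,0,2.9,85, 21,-33,0,0,0,2.9,85]' 30
python3 -m inch '[19,-34,0,0,0,2.9,85, 18,-35,0,0,0,2.9,85, 16,-35,0,0,0,2.9,85, 14,-36,0,0,0,2.9,85, 12,-37,0,0,0,2.9,85, 10,-37,0,0,0,2.9,85, 8,-38,0,0,0,2.9,85, 0,0,0,0,0,0,85]'
python3 go.py .577 -.0563 .23 -20.2 3
```

```text
time: 0.9
tool_pos: [0.435, -0.3329, 0.2308]
tcp_rot: [-3.141, -0.06, 0.001]
wrist_force: [0.1, 0.3, 0.5]
width: 0.995
grip_force: 0.0
time: 1.7
tool_pos: [0.5609, -0.0895, 0.2308]
tcp_rot: [-3.102, 0.484, 0.0]
wrist_force: [1.0, -0.7, 0.1]
width: 0.995
grip_force: 0.0
pos [ 0.5609 -0.0895  0.2308] yaw -17.7 t 1.7 F [ 1.  -0.7  0.1]
[1.7, -12.2, 0.3] [-0.03, 0.01, 0.82]
[1.6, -12.2, 0.3] [-0.03, 0.01, 0.82]
[1.4, -12.2, 0.3] [-0.03, 0.01, 0.82]
```

```bash
python3 -m inch '[1.7,-12,0,0,0,0.8,60, 1.6,-12,0,0,0,0.8,60, 1.4,-12,0,0,0,0.8,60, 0,0,0,0,0,0,60, 0,0,0,0,0,0,60, 0,0,0,0,0,0,60,  0,0,0,0,0,0,60, 0,0,0,0,0,0,60]'
python3 go.py .577 -.0563 .145 -20.2 4
python3 - <<'E'
from h import *
p=viewer.camera_params("wrist"); im=viewer.read_camera("wrist"); cv2.imwrite("pics/w1.png",im[:,:,::-1])
for X in([.577,-.0563,.165],[.516,-.0345,.133],[.457,.0295,.142]): print(proj("wrist",X,p))
E
```

```text
time: 2.5
tool_pos: [0.5755, -0.0615, 0.2313]
tcp_rot: [3.092, -0.556, -0.0]
wrist_force: [0.3, -0.1, 0.7]
width: 0.699
grip_force: 0.0
pos [ 0.5755 -0.0615  0.2313] yaw -20.4 t 2.5 F [ 0.3 -0.1  0.7]
[-0.1, -1.3, 21.6] [0.0, 0.0, -0.05]
[-0.1, -1.3, 21.6] [0.0, 0.0, -0.05]
[-0.1, -1.3, 21.6] [0.0, 0.0, -0.05]
[-0.1, -1.3, 21.6] [0.0, 0.0, -0.05]
[271.41294513 228.82272087]
[273.50354594 286.7622103 ]
[231.31809629 366.57892249]
```

View pics/w1.png

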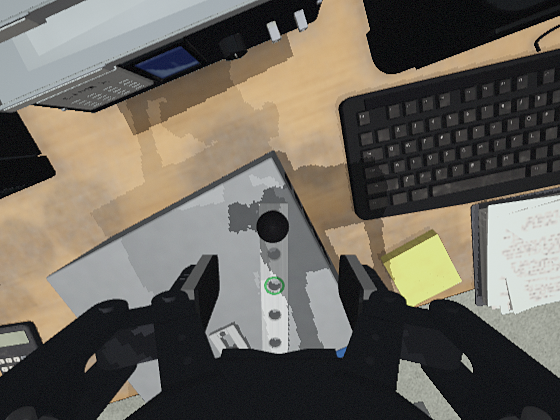

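The wrist picture shows the knob at (272,226) and the green ring at (274,286), within 3 px of prediction. Descending and gripping.

```bash
python3 -m inch '[0.5,-1.3,20,0,0,0,60, 0,-1.3,20,0,0,0,60, 0,-1.3,20,0,0,0,60, 0,-1.3,15,0,0,0,60, 0,0,8,0,0,0,60, 0,0,3,0,0,0,60,  0,0,0,0,0,0,60, 0,0,0,0,0,0,60]'
python3 -m inch '[0,0,0,0,0,0,10, 0,0,0,0,0,0,10,0,0,0,0,0,0,10,0,0,0,0,0,0,10,0,0,0,0,0,0,10,0,0,0,0,0,0,10,0,0,0,0,0,0,10,0,0,0,0,0,0,10]' 30
```

```text
time: 3.35
tool_pos: [0.5787, -0.0564, 0.1463]
tcp_rot: [-3.092, 0.555, -0.003]
wrist_force: [-0.5, -0.2, 0.4]
width: 0.7
grip_force: 0.0
time: 4.15
tool_pos: [0.5784, -0.0563, 0.1455]
tcp_rot: [-3.092, 0.555, -0.002]
wrist_force: [1.9, -0.7, 1.2]
width: 0.253
grip_force: 29.3
```

```bash
python3 -m inch '[0,0,0,0,0,0,40, 0,0,0,0,0,0,40,0,0,2,0,0,0,40,0,0,2,0,0,0,40,0,0,0,0,0,0,40,0,0,0,0,0,0,10,0,0,0,0,0,0,10,0,0,0,0,0,0,10]' 40
python3 -m inch '[0,0,0,0,0,0,10, 0,0,0,0,0,0,10,0,0,0,0,0,0,10,0,0,-1,0,0,0,10,0,0,-2,0,0,0,10,0,0,-2,0,0,0,10,0,0,0,0,0,0,10,0,0,0,0,0,0,10]' 40
```

```text
time: 4.95
tool_pos: [0.5779, -0.0562, 0.1413]
tcp_rot: [-3.092, 0.555, 0.001]
wrist_force: [-0.3, -0.3, -0.3]
width: 0.251
grip_force: 39.1
time: 5.75
tool_pos: [0.5771, -0.056, 0.1458]
tcp_rot: [-3.092, 0.555, 0.003]
wrist_force: [-3.0, 1.5, -1.2]
width: 0.255
grip_force: 39.1
```

```bash
cat > plan.py <<'E'
# plan.py th0 yaw0 a0 th1 yaw1 a1 n   (yaw deg world; 'p' = towards the peg) -> rows for the tool along the joint path, first row corrects the measured pose
import sys; from h import *; from scipy.spatial.transform import Rotation as Ro
C=np.array([.50764,.03474]);cy=.1213;tip=np.array([.45696,.02948])+np.array([float(v) for v in (sys.argv[8:10] or (0,0))])*1e-3
M=np.array([[np.cos(cy),-np.sin(cy)],[np.sin(cy),np.cos(cy)]])
piv=lambda th:C+M@(np.array([-.107,.115])-.13*np.array([np.sin(th),np.cos(th)]))
def pyaw(th): d=tip-piv(th); return np.degrees(np.arctan2(d[1],d[0]))
def pose(th,yaw,a):
    y=np.radians(yaw); r=.185*np.cos(a)-.0345*np.sin(a); b=np.r_[piv(th)+r*np.array([np.cos(y),np.sin(y)]),.1305+.185*np.sin(a)+.0345*np.cos(a)]
    G=Ro.from_euler("ZY",[yaw,-np.degrees(a)],degrees=True)*Ro.from_euler("X",180,degrees=True)
    return b+G.apply([0,0,.0237]),G
A=sys.argv[1:8]; g=lambda t,y,a:np.array([float(t),pyaw(float(t)) if y=='p' else float(y),float(a)])
s0=g(*A[:3]);s1=g(*A[3:6]);n=int(A[6])
s=sensors.read_state(); P,R=s["tool_pos"],Ro.from_rotvec(s["tcp_rot"])
p0,R0=pose(*s0); print("t",s["time"],"start err mm",((P-p0)*1e3).round(1),"deg",np.degrees((R0.inv()*R).as_rotvec()).round(1),"F",s["wrist_force"].round(1),"goal",s1.round(3))
if n==0: sys.exit()
h=piv(s1[0])+.12*np.cos(s1[2])*np.array([np.cos(np.radians(s1[1])),np.sin(np.radians(s1[1]))]); print("goal hole-peg mm",((h-tip)*1e3).round(1))
if n>0 and '-m' not in sys.argv: P,R=p0,R0
for i in range(1,n+1):
    q,Q=pose(*(s0+(s1-s0)*i/n)); print((R.inv().apply(q-P)*1e3).round(1).tolist(),np.degrees((R.inv()*Q).as_rotvec()).round(2).tolist()); P,R=q,Q
E
python3 plan.py 0 -20 0.0 0 -20 .24 8; python3 plan.py 0 -20 .24 .55 p .24 24
```

```text
t 5.75 start err mm [0.1 0.4 4.5] deg [-0.  -0.1  0.4] F [-3.   1.5 -1.2] goal [  0.   -20.     0.24]
goal hole-peg mm [ 55.8 -62.4]
[-0.4, 0.0, -5.5] [-0.0, 1.72, 0.0]
[-0.4, -0.0, -5.5] [0.0, 1.72, 0.0]
[-0.4, -0.0, -5.5] [0.0, 1.72, 0.0]
[-0.4, 0.0, -5.5] [-0.0, 1.72, 0.0]
[-0.4, -0.0, -5.5] [0.0, 1.72, 0.0]
[-0.4, 0.0, -5.5] [0.0, 1.72, 0.0]
[-0.4, 0.0, -5.5] [-0.0, 1.72, 0.0]
[-0.4, 0.0, -5.5] [-0.0, 1.72, 0.0]
t 5.75 start err mm [  7.5  -2.3 -39.2] deg [ -0.1 -13.9   0.4] F [-3.   1.5 -1.2] goal [0.55  5.444 0.24 ]
goal hole-peg mm [-7.5 -0.7]
[-2.6, -2.0, -0.6] [0.25, 0.0, -1.03]
[-2.7, -2.1, -0.7] [0.25, 0.0, -1.03]
[-2.7, -2.2, -0.7] [0.25, 0.0, -1.03]
[-2.8, -2.3, -0.7] [0.25, 0.0, -1.03]
[-2.8, -2.4, -0.7] [0.25, -0.0, -1.03]
[-2.8, -2.5, -0.7] [0.25, 0.0, -1.03]
[-2.9, -2.7, -0.7] [0.25, 0.0, -1.03]
[-2.9, -2.8, -0.7] [0.25, 0.0, -1.03]
[-2.9, -2.9, -0.7] [0.25, 0.0, -1.03]
[-2.9, -3.0, -0.7] [0.25, 0.0, -1.03]
[-2.9, -3.1, -0.7] [0.25, -0.0, -1.03]
[-2.9, -3.3, -0.7] [0.25, 0.0, -1.03]
[-2.9, -3.4, -0.7] [0.25, -0.0, -1.03]
[-2.9, -3.5, -0.7] [0.25, 0.0, -1.03]
[-2.9, -3.6, -0.7] [0.25, 0.0, -1.03]
[-2.9, -3.8, -0.7] [0.25, 0.0, -1.03]
[-2.9, -3.9, -0.7] [0.25, -0.0, -1.03]
[-2.8, -4.0, -0.7] [0.25, 0.0, -1.03]
[-2.8, -4.1, -0.7] [0.25, 0.0, -1.03]
[-2.8, -4.2, -0.7] [0.25, -0.0, -1.03]
[-2.7, -4.4, -0.7] [0.25, 0.0, -1.03]
[-2.7, -4.5, -0.7] [0.25, -0.0, -1.03]
[-2.6, -4.6, -0.6] [0.25, 0.0, -1.03]
[-2.6, -4.7, -0.6] [0.25, 0.0, -1.03]
```

```bash
python3 -m inch '[-0.4,0,-5,0,1.7,0,10, -0.4,0,-5,0,1.7,0,10, -0.4,0,-5,0,1.7,0,10, -0.4,0,-5,0,1.7,0,10, -0.4,0,-5,0,1.7,0,10, -0.4,0,-5,0,1.7,0,10, -0.4,0,-5,0,1.7,0,10, -0.4,0,-5,0,1.7,0,10]'
python3 plan.py 0 -20 .24 .55 p .24 0
python3 -m inch '[-2.6,-2,-0.6,0.25,0,-1,10, -2.7,-2.1,-0.7,0.25,0,-1,10, -2.7,-2.2,-0.7,0.25,0,-1,10, -2.8,-2.3,-0.7,0.25,0,-1,10, -2.8,-2.4,-0.7,0.25,0,-1,10, -2.8,-2.5,-0.7,0.25,0,-1,10, -2.9,-2.7,-0.7,0.25,0,-1,10, -2.9,-2.8,-0.7,0.25,0,-1,10]'
python3 plan.py .183 -11.5 .24 .55 p .24 16 -m|head -5
python3 - <<'E'
from h import *
im=viewer.read_camera("top")[150:290,280:440]; cv2.imwrite("pics/t2.png",cv2.resize(im[:,:,::-1],None,fx=4,fy=4,interpolation=cv2.INTER_CUBIC))
E
```

```text
time: 6.55
tool_pos: [0.5703, -0.0534, 0.1859]
tcp_rot: [3.03, -0.544, 0.364]
wrist_force: [-4.8, 2.4, -2.7]
width: 0.255
grip_force: 39.2
t 6.55 start err mm [0.6 0.2 0.9] deg [-0.1 -0.1  0.3] F [-4.8  2.4 -2.7] goal [0.55  5.444 0.24 ]
time: 7.35
tool_pos: [0.5583, -0.0294, 0.1888]
tcp_rot: [3.077, -0.324, 0.38]
wrist_force: [5.5, -2.3, 0.9]
width: 0.255
grip_force: 39.3Traceback (most recent call last):
  File "plan.py", line 3, in <module>
    C=np.array([.50764,.03474]);cy=.1213;tip=np.array([.45696,.02948])+np.array([float(v) for v in (sys.argv[8:10] or (0,0))])*1e-3
                                                                                 ~~~~~^^^
ValueError: could not convert string to float: '-m'
```

View pics/t2.png

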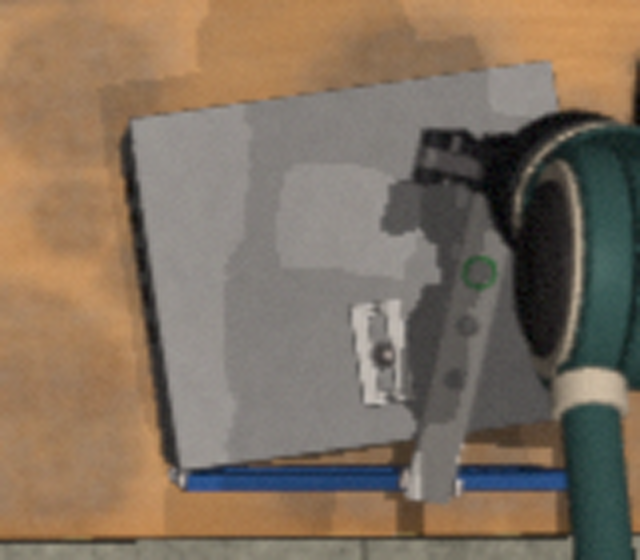

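The door is opening (blue edge swung out), with the lifted arm still gripped and the green ring at (480,271) of the crop. Continuing.

```bash
sed -i 's/sys.argv\[8:10\]/[v for v in sys.argv[8:] if v!="-m"][:2]/' plan.py
python3 plan.py .183 -11.5 .24 .55 p .24 0
python3 -m inch '[-2.9,-2.9,-0.7,0.25,0,-1,10, -2.9,-3.0,-0.7,0.25,0,-1,10, -2.9,-3.1,-0.7,0.25,0,-1,10, -2.9,-3.3,-0.7,0.25,0,-1,10, -2.9,-3.4,-0.7,0.25,0,-1,10, -2.9,-3.5,-0.7,0.25,0,-1,10, -2.9,-3.6,-0.7,0.25,0,-1,10, -2.9,-3.8,-0.7,0.25,0,-1,10]'
python3 plan.py .367 -3 .24 .525 p .2 12 -m
```

```text
t 7.4 start err mm [4.6 0.  3.5] deg [-0.   0.3  0.5] F [ 4.6 -0.9  1.2] goal [0.55  5.444 0.24 ]
time: 8.2
tool_pos: [0.538, 0.0004, 0.1883]
tcp_rot: [3.11, -0.102, 0.383]
wrist_force: [6.3, -0.9, 1.9]
width: 0.254
grip_force: 39.3
t 8.2 start err mm [ 5.2 -0.1  3.3] deg [-0.1  0.3  0.8] F [ 6.3 -0.9  1.9] goal [0.525 6.195 0.2  ]
goal hole-peg mm [-3.6 -0.4]
[-7.5, -2.5, 2.2] [0.3, -0.47, -1.5]
[-1.6, -2.8, 0.2] [0.18, -0.19, -0.75]
[-1.6, -2.8, 0.2] [0.18, -0.19, -0.75]
[-1.6, -2.9, 0.2] [0.17, -0.19, -0.75]
[-1.6, -2.9, 0.2] [0.17, -0.19, -0.75]
[-1.6, -2.9, 0.3] [0.17, -0.19, -0.75]
[-1.5, -3.0, 0.3] [0.17, -0.19, -0.75]
[-1.5, -3.0, 0.3] [0.16, -0.19, -0.75]
[-1.5, -3.1, 0.3] [0.16, -0.19, -0.75]
[-1.5, -3.1, 0.3] [0.16, -0.19, -0.75]
[-1.5, -3.2, 0.3] [0.16, -0.19, -0.75]
[-1.5, -3.2, 0.3] [0.15, -0.19, -0.75]
```

```bash
python3 -m inch '[-3.5,-2.6,1,0.2,-0.3,-1.1,10, -3.5,-2.8,1,0.2,-0.2,-1.1,10, -3,-2.8,0.5,0.18,-0.2,-0.75,10, -1.6,-2.9,0.2,0.17,-0.2,-0.75,10, -1.6,-2.9,0.2,0.17,-0.2,-0.75,10, -1.6,-2.9,0.3,0.17,-0.2,-0.75,10, -1.5,-3,0.3,0.17,-0.2,-0.75,10, -1.5,-3,0.3,0.16,-0.2,-0.75,10]'
python3 -m inch '[-1.5,-3.1,0.3,0.16,-0.2,-0.75,10, -1.5,-3.1,0.3,0.16,-0.2,-0.75,10, -1.5,-3.2,0.3,0.16,-0.2,-0.75,10, -1.5,-3.2,0.3,0.16,-0.2,-0.75,10, 0,0,0,0,0,0,10, 0,0,0,0,0,0,10, 0,0,0,0,0,0,10, 0,0,0,0,0,0,10]'
python3 plan.py .525 p .2 .525 p .15 6 -m
python3 - <<'E'
from h import *
p=viewer.camera_params("wrist");im=viewer.read_camera("wrist"); cv2.imwrite("pics/w3.png",im[:,:,::-1])
im=viewer.read_camera("top")[150:290,280:440]; cv2.imwrite("pics/t3.png",cv2.resize(im[:,:,::-1],None,fx=4,fy=4,interpolation=cv2.INTER_CUBIC))
print(proj("wrist",[.457,.0295,.142],p))
E
```

```text
time: 9.0
tool_pos: [0.5216, 0.0242, 0.1803]
tcp_rot: [-3.117, -0.083, -0.336]
wrist_force: [5.9, 0.6, 1.3]
width: 0.256
grip_force: 39.3
time: 9.8
tool_pos: [0.5139, 0.0364, 0.177]
tcp_rot: [-3.111, -0.164, -0.309]
wrist_force: [4.3, 1.0, 1.4]
width: 0.251
grip_force: 39.3
t 9.8 start err mm [-0.7  0.6 -0.8] deg [ 0.  -0.1  0.1] F [4.3 1.  1.4] goal [0.525 6.195 0.15 ]
goal hole-peg mm [-2.6 -0.3]
[0.8, 0.7, 0.9] [-0.01, -0.36, -0.15]
[0.1, 0.0, 1.5] [0.0, -0.48, 0.0]
[0.1, 0.0, 1.5] [0.0, -0.48, -0.0]
[0.1, -0.0, 1.5] [-0.0, -0.48, -0.0]
[0.1, -0.0, 1.5] [0.0, -0.48, -0.0]
[0.1, -0.0, 1.5] [-0.0, -0.48, -0.0]
[279.78852626 341.91824016]
```

View pics/t3.png

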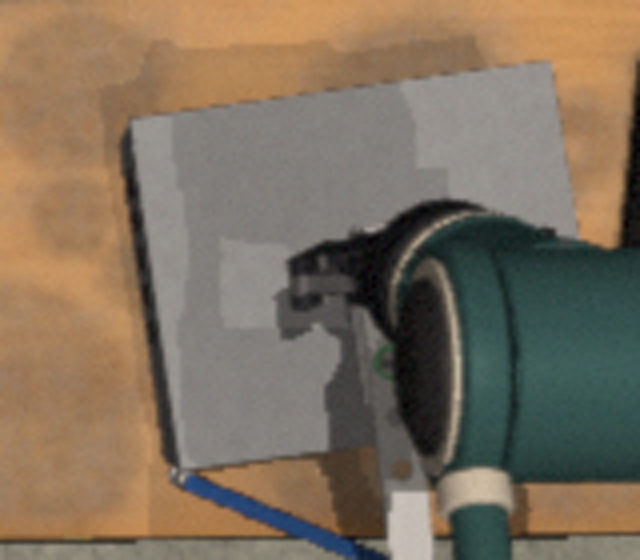

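The top view shows the ring, half hidden, at about (386,361) in the crop, with its visible left edge at x≈374. I'll compare it with prediction and look through the wrist camera.

Run:
```python
from h import *
for X in([.4543,.0292,.157],[.457,.0295,.142],[.3377,.0159,.133]): 
    print((proj("top",X)-[280,150]+.5)*4-.5)
im=cv2.imread("pics/w3.png")[220:400,180:380]; cv2.imwrite("pics/w3c.png",cv2.resize(im,None,fx=3.3,fy=3.3,interpolation=cv2.INTER_CUBIC))
```

```text
[392.37083097 358.70038697]
[386.2557041  354.22711557]
[414.05957495 573.79815275]
```

View pics/w3c.png

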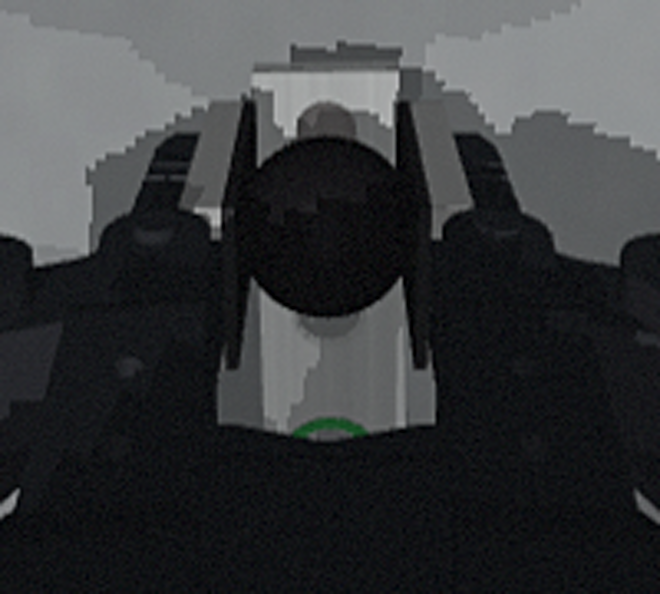

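```bash
python3 plan.py .525 p .2 .513 p .13 8 -m
```

```text
t 9.9 start err mm [-0.9  0.6 -1. ] deg [ 0.  -0.1  0.2] F [4.3 1.6 2.8] goal [0.513 6.557 0.13 ]
goal hole-peg mm [-0.9 -0.1]
[1.3, 0.7, 0.8] [-0.01, -0.35, -0.2]
[0.3, -0.0, 1.7] [0.01, -0.5, -0.04]
[0.3, -0.0, 1.7] [0.01, -0.5, -0.04]
[0.3, -0.0, 1.6] [0.01, -0.5, -0.04]
[0.3, -0.0, 1.6] [0.01, -0.5, -0.04]
[0.3, -0.0, 1.6] [0.01, -0.5, -0.04]
[0.3, -0.0, 1.6] [0.01, -0.5, -0.04]
[0.3, -0.0, 1.6] [0.01, -0.5, -0.04]
```

```bash
python3 -m inch '[1.3,0.6,0.9,0,-0.4,-0.2,10, 0.3,0,1.7,0,-0.5,0,10, 0.3,0,1.7,0,-0.5,0,10, 0.3,0,1.6,0,-0.5,0,10, 0.3,0,1.6,0,-0.5,0,10, 0.3,0,1.6,0,-0.5,0,10, 0.3,0,1.6,0,-0.5,0,10, 0.3,0,1.6,0,-0.5,0,10]'
python3 plan.py .513 p .13 .513 p .09 8 -m
```

```text
time: 10.7
tool_pos: [0.5173, 0.0363, 0.1638]
tcp_rot: [-3.124, -0.17, -0.195]
wrist_force: [4.9, 0.6, -0.0]
width: 0.254
grip_force: 39.3
t 10.7 start err mm [-1.5 -0.3 -1.3] deg [-0.  -0.3  0.3] F [ 4.9  0.6 -0. ] goal [0.513 6.557 0.09 ]
goal hole-peg mm [-0.3 -0. ]
[1.7, -0.1, -0.2] [0.02, 0.02, -0.31]
[0.1, 0.0, 0.9] [-0.0, -0.29, -0.0]
[0.1, -0.0, 0.9] [0.0, -0.29, -0.0]
[0.1, -0.0, 0.9] [-0.0, -0.29, -0.0]
[0.1, 0.0, 0.9] [0.0, -0.29, 0.0]
[0.1, 0.0, 0.9] [-0.0, -0.29, -0.0]
[0.1, -0.0, 0.9] [0.0, -0.29, -0.0]
[0.1, -0.0, 0.9] [0.0, -0.29, -0.0]
```

```bash
python3 -m inch '[0.8,0,0.2,0,-0.1,-0.2,10, 0.6,0,0.6,0,-0.2,0,10, 0.1,0,0.8,0,-0.3,0,10, 0.1,0,0.9,0,-0.3,0,10, 0.1,0,0.9,0,-0.3,0,10, 0.1,0,0.9,0,-0.3,0,10, 0.1,0,0.9,0,-0.3,0,10, 0,0,0,0,0,0,10]'
python3 plan.py .513 p .09 .513 p .05 8 -m
```

```text
time: 11.5
tool_pos: [0.5201, 0.0366, 0.1592]
tcp_rot: [-3.128, -0.176, -0.148]
wrist_force: [4.7, 0.1, -0.1]
width: 0.253
grip_force: 39.3
t 11.5 start err mm [ 0.1 -0.2  1.3] deg [-0.   0.3  0.1] F [ 4.7  0.1 -0.1] goal [0.513 6.557 0.05 ]
goal hole-peg mm [-0. -0.]
[-0.2, -0.2, 2.2] [0.02, -0.54, -0.11]
[0.1, 0.0, 0.9] [0.0, -0.29, -0.0]
[0.1, -0.0, 0.9] [-0.0, -0.29, -0.0]
[0.1, 0.0, 0.9] [0.0, -0.29, -0.0]
[0.1, -0.0, 0.9] [-0.0, -0.29, -0.0]
[0.1, -0.0, 0.9] [0.0, -0.29, -0.0]
[0.1, 0.0, 0.9] [-0.0, -0.29, 0.0]
[0.1, 0.0, 0.9] [-0.0, -0.29, -0.0]
```

```bash
python3 -m inch '[0,0,1,0,-0.3,0,10, 0,0,1.2,0,-0.4,0,10, 0,0,1,0,-0.3,0,10, 0.1,0,0.9,0,-0.3,0,10, 0.1,0,0.9,0,-0.3,0,10, 0.1,0,0.9,0,-0.3,0,10, 0.1,0,0.9,0,-0.3,0,10, 0,0,0,0,0,0,10]'
python3 plan.py .513 p .05 .513 p .0 8 -m
```

```text
time: 12.3
tool_pos: [0.5209, 0.0367, 0.1523]
tcp_rot: [-3.132, -0.176, -0.087]
wrist_force: [4.4, 0.4, -0.1]
width: 0.249
grip_force: 39.3
t 12.3 start err mm [-0.1 -0.1  1.8] deg [-0.   0.3  0.1] F [ 4.4  0.4 -0.1] goal [0.513 6.557 0.   ]
goal hole-peg mm [0.1 0. ]
[0.0, -0.1, 2.9] [0.01, -0.69, -0.11]
[0.1, -0.0, 1.2] [-0.0, -0.36, -0.0]
[0.1, -0.0, 1.2] [0.0, -0.36, -0.0]
[0.1, -0.0, 1.2] [0.0, -0.36, -0.0]
[0.1, 0.0, 1.2] [0.0, -0.36, -0.0]
[0.1, 0.0, 1.2] [-0.0, -0.36, 0.0]
[0.1, -0.0, 1.2] [0.0, -0.36, -0.0]
[0.1, -0.0, 1.2] [-0.0, -0.36, -0.0]
```

```bash
python3 -m inch '[0,0,1.4,0,-0.4,0,10, 0,0,1.3,0,-0.4,0,10, 0.1,0,1.2,0,-0.4,0,10, 0.1,0,1.2,0,-0.4,0,10, 0.1,0,1.2,0,-0.4,0,10, 0.1,0,1.2,0,-0.4,0,10, 0.1,0,1.2,0,-0.4,0,10, 0,0,0,0,0,0,10]'
python3 plan.py .513 p .0 .513 p .0 0 -m
```

```text
time: 13.1
tool_pos: [0.5216, 0.0367, 0.1435]
tcp_rot: [-3.136, -0.177, -0.01]
wrist_force: [3.9, 1.0, -0.4]
width: 0.253
grip_force: 39.3
t 13.1 start err mm [-0.1 -0.2  2.2] deg [-0.   0.4  0.1] F [ 3.9  1.  -0.4] goal [0.513 6.557 0.   ]
```

```bash
python3 -m inch '[0.2,0,0.8,0,-0.2,0,10, 0.4,0,0.8,0,-0.2,0,10, 0.5,0,0.3,0,0,0,10, 0.5,0,0,0,0,0,10, 0.5,0,0,0,0,0,10, 0,0,0,0,0,0,10, 0,0,0,0,0,0,10, 0,0,0,0,0,0,10]'
python3 plan.py .513 p .0 .513 p .0 0 -m
```

```text
time: 13.9
tool_pos: [0.5226, 0.0368, 0.1414]
tcp_rot: [3.136, 0.177, -0.003]
wrist_force: [-3.5, -1.8, 1.1]
width: 0.253
grip_force: 39.4
t 13.9 start err mm [ 0.9 -0.1  0.1] deg [-0.  -0.1  0.1] F [-3.5 -1.8  1.1] goal [0.513 6.557 0.   ]
```

The force reversed, so the peg now carries the arm. Releasing.

```bash
python3 -m inch '[-0.5,0,0,0,0,0,20, 0,0,0,0,0,0,30, 0,0,0,0,0,0,45, 0,0,0,0,0,0,60, 0,0,0,0,0,0,60, 0,0,-4,0,0,0,60, 0,0,-8,0,0,0,60, 0,0,-12,0,0,0,60]'
python3 -m inch '[0,0,-20,0,0,0,60, 0,0,-30,0,0,0,60, 40,0,-20,0,0,0,60, 40,0,0,0,0,0,60, 30,0,0,0,0,0,60, 0,0,0,0,0,0,60, 0,0,0,0,0,0,60, 0,0,0,0,0,0,60]'
python3 - <<'E'
from h import *
im=viewer.read_camera("wrist"); cv2.imwrite("pics/w4.png",im[:,:,::-1])
im=viewer.read_camera("side")[120:260,220:380]; cv2.imwrite("pics/s4.png",cv2.resize(im[:,:,::-1],None,fx=4,fy=4,interpolation=cv2.INTER_CUBIC))
E
```

```text
time: 14.7
tool_pos: [0.5229, 0.037, 0.1663]
tcp_rot: [3.137, 0.177, -0.001]
wrist_force: [-0.8, -0.6, 0.2]
width: 0.706
grip_force: 0.0
time: 15.5
tool_pos: [0.6317, 0.0492, 0.2362]
tcp_rot: [3.136, 0.177, -0.0]
wrist_force: [-0.1, 0.0, 0.5]
width: 0.702
grip_force: 0.0
```

View pics/s4.png

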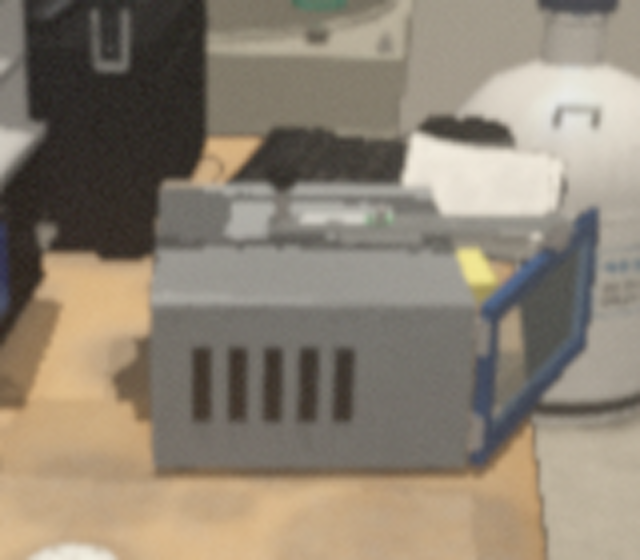

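View pics/w4.png

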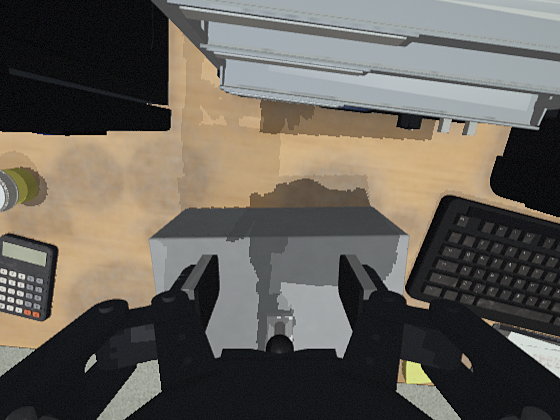

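The side view shows the arm flat with the green ring on the rail at crop (380,215) and the door held open. The wrist view shows the gripper clear of the knob at (280,345).

```bash
python3 -c "
from workcell import job; print(job.finish_job())"
```

```text
the job is handed in; nothing more can be done
None
```

The job is handed in. In the last picture the green-ringed hole was over the peg, the arm flat and the door held open, with the gripper clear; handing in returned no verdict.

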